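# Set out the stage board for comparison imaging

### The job

Set out the grey stage board for the next microscope session: put the brass holder in the middle of the black insert first, and only after that set the amber resin mount down flat in the recess on top of it. Also stand the cream objective on the printed circle directly behind the black insert (the side away from the robot), put the steel bearing ring in the middle of the white insert, and lay the blue scale block between the two inserts in the printed rectangle, lengthwise along it. Leave everything upright and at rest, and leave the sample box and the screw jar where they are.

Things in the scene. Friction and masses are not known exactly. Their poses are not given: they have to be found in the camera images.
- stage_board: Fixed grey plate 165 x 250 mm, top 10 mm above the bench. Origin: underside, midway between the inserts, under the centre of the white printed rectangle outline (70 mm along x, 35 along y). +x points away from the robot within 0.25 rad, +y left. Plate x -50 to 115, y -125 to 125 mm. Inserts at (0, 78) and (0, -78), white circles (43 mm across) behind them at (72, 78) and (72, -78) mm.
- black_insert: Fixed black disc, 60 mm across and 3 mm thick, on the stage board: its top is 13 mm above the bench. It may be the left or the right one. Origin: centre of its underside, axes parallel to the board's; the circle directly behind it is 72 mm along its +x.
- white_insert: Fixed white disc, 60 mm across and 3 mm thick, on the other seat of the stage board; top 13 mm above the bench. Origin: centre of its underside, axes parallel to the board's.
- brass_holder: Loose brass specimen holder: an upright round cup 48 mm across and 24 mm high, with a recess in its top 42 mm across and 4 mm deep (rim 3 mm wide; dark recess floor 20 mm above its underside). About 0.3 kg. Origin: centre of its underside, z up.
- resin_mount: Loose amber-orange resin disc, 30 mm across and 20 mm high, with a small flat metal specimen showing in its top face. About 30 g. Origin: centre of its underside, z up (it stays that way up).
- bearing_ring: Loose plain steel ring lying flat, 36 mm outside, hole 20 mm, 16 mm high. About 90 g. Origin: centre of its underside, z up.
- scale_block: Loose blue block with a white scale strip on top, 60 mm (its x) by 25 mm (its y) by 12 mm high, lying flat at any yaw. About 50 g. Origin: centre of its underside. It goes with its x along the board's x, either way round.
- objective: Loose microscope objective standing upright: cream cylinder 32 mm across and 45 mm high with a green band and a black glass face on top. About 0.12 kg. Origin: centre of its underside, z up.
- sample_box: Bystander, loose: pale clear-plastic square box 48 x 48 mm, 24 mm high. Origin: centre of its underside. Not to be moved.
- screw_jar: Bystander, loose: white jar 42 mm across with a red cap 45 mm across, 52 mm high in all. Origin: centre of its underside. Not to be moved.
Things that resemble listed ones, but are neither listed nor needed, are in the scene too. Of the things shaped like the bearing_ring, the steel one is meant.

How it is judged:
On the way, in this order (a step that is already met when the one before it is completed fails the run):
1. the brass holder stands released on the black insert (horizontal distance between brass_holder and black_insert below 0.01 m and height (world z) of brass_holder below 0.018 m and angle between brass_holder's own z axis and vertical below 0.08 rad and contact force between the fingers and brass_holder below 0.05 N and linear speed of brass_holder below 0.02 m/s), for 0.2 s.
2. the resin mount lies released in the holder's recess (horizontal distance between brass_holder and black_insert below 0.01 m and height (world z) of brass_holder below 0.018 m and angle between each of brass_holder, resin_mount's own z axis and vertical below 0.08 rad and horizontal distance between resin_mount and brass_holder below 0.009 m and z of resin_mount in the frame of brass_holder between 0.016 and 0.0225 m and contact force between the fingers and resin_mount below 0.05 N and linear speed of resin_mount below 0.02 m/s), for 0.2 s.
At the end, for the whole second after the job is handed in: Upright, released, at rest: holder within 10 mm of the black insert's centre, mount flat in its recess, ring within 10 mm of the white insert's centre, block within 12 mm of the midpoint and 0.22 rad of the board's x, objective within 12 mm in x and y of the circle behind the black insert (all of step 2 and horizontal distance between bearing_ring and white_insert below 0.01 m and height (world z) of bearing_ring below 0.018 m and angle between each of bearing_ring, scale_block, objective's own z axis and vertical below 0.08 rad and horizontal distance between scale_block and stage_board below 0.012 m and height (world z) of each of scale_block, objective below 0.014 m and angle between the x axis of scale_block and the x axis of stage_board, either way round below 0.22 rad and x of objective in the frame of black_insert between 0.06 and 0.084 m and y of objective in the frame of black_insert between -0.012 and 0.012 m and contact force between the fingers and brass_holder below 0.05 N and linear speed of each of brass_holder, bearing_ring, scale_block, objective below 0.02 m/s and contact force between the fingers and bearing_ring below 0.05 N and contact force between the fingers and scale_block below 0.05 N and contact force between the fingers and objective below 0.05 N); the robot touches nothing.
It fails at once if the sample box was moved by more than 20 mm (distance of sample_box from where it was at the start of the episode above 0.02 m).
It fails at once if the screw jar was moved by more than 20 mm (distance of screw_jar from where it was at the start of the episode above 0.02 m).
It also fails if it takes over 128 s, if anything falls off the work surface, if the arm or the gripper's body presses on something with over 40 N, if the wrist force passes 120 N, or if a joint passes its speed limit or range.

### The arm

A 6-joint arm with a two-finger parallel gripper is mounted at the origin on the work surface. World frame = base frame: x ahead of the robot, y to its left, z up, the work surface at z = 0. Lengths are in m, angles in rad, forces in N, time in s.
With the tool pointing down it reaches from about 0.35 to 0.975 m from the base axis. Payload 4.9 kg.
Tool frame: the origin (TCP) lies midway between the tips of the shut fingers; the grasp point (between the pads) lies ctrl.grip_depth behind it (ctrl.grip_depth is the distance from the TCP to the grasp point, in m); z points along the fingers, y is the line along which they close (so a half turn about z gives the same grasp; the last joint's range is limited). The gripper opens to 85 mm and grips with 20 to 120 N. Pads are 22 mm wide; open, the fingers measure 114 mm over their backs; the gripper's body (76 mm by 85 mm) begins 54 mm behind the grasp point. The pads swing forward as they close: fully open they stand 13 mm farther back than shut.
Start: joints at [-1.299, 0.053, 1.613, -0, 1.476, -0.119], TCP at [0.238, -0.578, 0.231] pointing down, gripper open.
Joint ranges: [-3.01, 3.01], [-1.01, 2.22], [0.06, 2.58], [-1.02, 4.17], [0.09, 2.62], [-3.14, 3.14]. Speed limits (rad/s): [2.57, 2.57, 3.14, 3.14, 3.14, 3.14].

### API

Orientations are given as a rotation vector (axis times angle).
In Python, from station import ctrl, get_image, camera_model gives the robot as it stands. The module is installed in compiled form; this text tells all that it offers.
- The arm moves only by the shell command python3 -m crank 'ROWS' [FORCE]. ROWS is JSON, a list of rows, each a list of 7 numbers: the shift along the tool's x, y, z in mm, then the turn, a rotation vector about the tool's x, y, z in rad, then the opening, from -1 (shut) to 1 (fully open). A call has exactly 10 rows; each row shifts and turns the commanded pose from where the row before left it, along the tool's axes as they then stand; what a row does not reach is not made up. A row lasts 1/12 s, in which the tool goes at most 41.7 mm and 7.16 degrees, less where a joint would pass 70% of its speed; a pose out of reach is approached as far as the arm can. A call with a gripper value outside its range is refused whole. The fingers move at their own pace and stop on an object; FORCE is the grip in N (left out, the last holds). Time passes only in rows, so rows that do not move let the fingers close, or fill a call up. It gives the time, the measured TCP pose, the force, the opening and the grip force at its end, in the units of the state.
- ctrl.get_obs(): the state, without advancing time (a new reading comes with each control period).
- get_image(name): name is "side" or "top" or "wrist"; returns the picture (400x640x3 uint8, red, green, blue); there is no depth.
- camera_model(name): a dict with "vertical_fov" (degrees; the focal length in pixels is half the picture's height over the tangent of half this angle, whatever the lens; pixels are square), "cx", "cy" (the principal point, pixels), "R" (3x3) and "t" (3): a world point X has camera coordinates R X + t; the wrist camera has in their place "hand_eye" (4x4, takes a point from camera to tool coordinates, whose origin is the TCP and whose axes are the flange's). Camera axes: x right, y down, z forward; pixel columns grow to the right and rows downward; lengths in m; the calibration is good to about 2 mm. A picture is of the moment at which its call begins: read the wrist's pose just before it. camera_model takes no time and is no camera call.
- ctrl.finish_job(): hands the job in; it is judged then, once.
The state is a dict: "t": time; "q": joint angles; "dq": joint speeds; "effort": joint torques, N m; "tool_pos": TCP position; "tool_rot": TCP orientation; "contact_force": force on the tool from outside, world axes, zero at the start; "wrist_torque": the same for the moment, N m; "opening": finger opening in m; "grip_force": force on a finger pad.
Only numpy, scipy, OpenCV 4.12 (cv2) and the standard library are available. Lean on these libraries where they do the work, as an engineer would, in place of code of your own. Each camera call takes 0.05 s, during which the arm holds its last target. There are 200 camera calls.

## Working session

There is one attempt and no reset: what is moved stays moved. The work goes in short steps, Python scripts to look and compute and a shell command to move; the robot and the scene stay as the last step left them, time stands still between calls to the robot, and variables do not carry over. Pictures are saved under pics/ and viewed, at most 17 in all, crops included, and the job is handed in when it is done.

```bash
mkdir -p pics; cat > h.py <<'E'
import numpy as np, cv2
from scipy.spatial.transform import Rotation as Ro
from station import ctrl, get_image, camera_model
def cam(name):
    m=camera_model(name); f=200/np.tan(np.radians(m["vertical_fov"])/2)
    if "hand_eye" in m:
        o=ctrl.get_obs(); T=np.eye(4); T[:3,:3]=Ro.from_rotvec(o["tool_rot"]).as_matrix(); T[:3,3]=o["tool_pos"]
        C=T@np.array(m["hand_eye"]); R=C[:3,:3].T; t=-R@C[:3,3]
    else: R=np.array(m["R"]); t=np.array(m["t"])
    return dict(f=f,cx=m["cx"],cy=m["cy"],R=R,t=t)
def shot(name,fn):
    c=cam(name); im=get_image(name); cv2.imwrite("pics/"+fn,im[:,:,::-1]); return c,im
def ray(c,u,v,z):
    d=c["R"].T@np.array([(u-c["cx"])/c["f"],(v-c["cy"])/c["f"],1]); o=-c["R"].T@c["t"]
    return (o+d*(z-o[2])/d[2])[:2]
def proj(c,X):
    p=c["R"]@np.array(X)+c["t"]; return c["f"]*p[:2]/p[2]+[c["cx"],c["cy"]]
E
python3 - <<'E'
from h import *
import json
for n in ["top","side"]:
    c,im=shot(n,n+"0.png"); print(n,{k:np.round(v,3).tolist() for k,v in c.items()})
o=ctrl.get_obs(); print(o["tool_rot"],o["opening"],ctrl.grip_depth, camera_model("wrist")); print(camera_model("top"))
E
```

```text
top {'f': 482.335, 'cx': 316.391, 'cy': 206.957, 'R': [[0.005, -1.0, -0.031], [-0.995, -0.002, -0.098], [0.097, 0.031, -0.995]], 't': [0.02, 0.485, 1.19]}
side {'f': 378.029, 'cx': 320.571, 'cy': 202.216, 'R': [[-0.897, -0.441, -0.007], [-0.283, 0.587, -0.759], [0.339, -0.679, -0.651]], 't': [0.428, 0.153, 0.801]}
[-3.07995016e+00 -6.09628637e-01  2.91438172e-04] 0.08533966623017426 0.0187 {'vertical_fov': 70.32024371863008, 'cx': 322.876831749643, 'cy': 199.64648431478128, 'hand_eye': array([[-9.81773371e-04, -9.55447277e-01, -2.95160187e-01,
         7.51833039e-02],
       [ 9.99999423e-01, -8.09333830e-04, -7.06385920e-04,
        -8.15117154e-04],
       [ 4.36031379e-04, -2.95160710e-01,  9.55447521e-01,
        -1.41741111e-01],
       [ 0.00000000e+00,  0.00000000e+00,  0.00000000e+00,
         1.00000000e+00]])}
{'vertical_fov': 45.042610177077876, 'cx': 316.3913203910091, 'cy': 206.95710683540656, 'R': array([[ 0.00506854, -0.99950719, -0.03097885],
       [-0.9952269 , -0.00202283, -0.09756705],
       [ 0.0974563 ,  0.03132551, -0.99474669]]), 't': array([0.0196379 , 0.48452144, 1.19011803])}
```

View pics/top0.png

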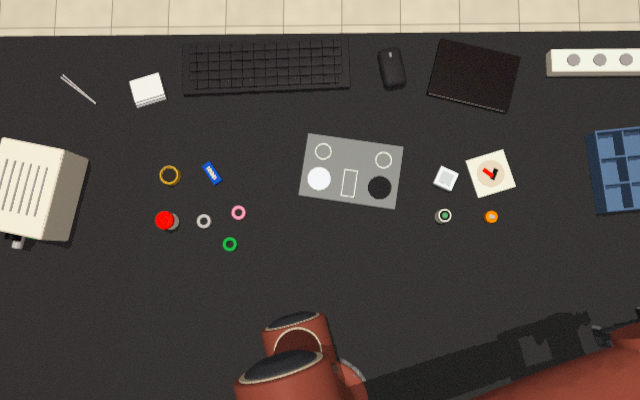

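View pics/side0.png

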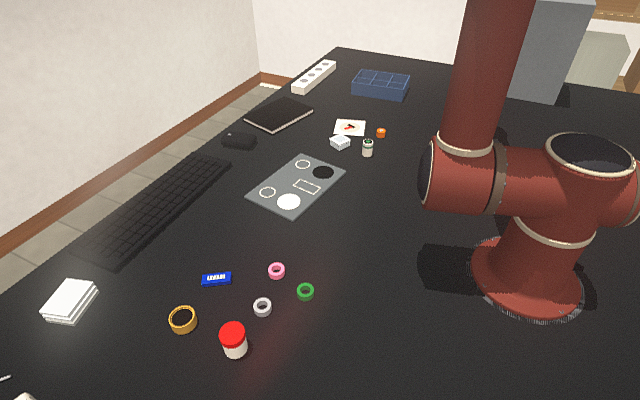

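Top view: the brass holder is at (169,175) and the blue block at (211,173). There are three ring shapes: steel/grey (204,221), pink (238,212) and green (230,244). The red jar is at (165,220), the objective at (444,215), the sample box at (446,178) and the amber mount at (491,217). A card with a red/black mark sits at (491,173). The black insert is on the right at (379,187), the white one at (319,178), so the objective's circle is (383,160).

Possible mix-ups: ring: pink (238,212), green (230,244), and grey (204,221), which I choose. Holder: only the brass (169,175). Mount: amber (491,217), versus the red mark on the card (491,173). Next I'll measure and check one close crop.

```bash
cat > m.py <<'E'
from h import *
im=cv2.imread("pics/top0.png"); c=cam("top"); hsv=cv2.cvtColor(im,cv2.COLOR_BGR2HSV)
def blob(name,box,mask,z):
    x0,y0,x1,y1=box; m=np.zeros(mask.shape,np.uint8); m[y0:y1,x0:x1]=mask[y0:y1,x0:x1]
    cs,_=cv2.findContours(m,cv2.RETR_EXTERNAL,cv2.CHAIN_APPROX_NONE); k=max(cs,key=cv2.contourArea)
    (u,v),s,a=cv2.minAreaRect(k); w=ray(c,u,v,z); b=[ray(c,*p,z) for p in cv2.boxPoints(((u,v),s,a))]
    e=max([b[1]-b[0],b[2]-b[1]],key=np.linalg.norm)
    print(name,np.round([u,v],1),"xy",np.round(w,4),"long",round(np.linalg.norm(e),4),"yaw",round(np.arctan2(e[1],e[0]),3),"r",round(np.hypot(*w),3))
    return w
H,S,V=cv2.split(hsv); br=((V>85)*255).astype(np.uint8); sat=((S>120)&(V>70)).astype(np.uint8)*255
blob("holder",(155,160,183,190),sat,.024); blob("block",(197,155,225,188),sat,.012)
blob("ring",(194,212,214,231),br,.016); blob("jar",(150,205,182,235),sat,.052)
blob("mount",(482,208,500,226),sat,.02); blob("objective",(436,208,453,224),br,.045); blob("box",(430,163,462,194),br,.024)
blob("white",(305,165,333,192),((V>200)*255).astype(np.uint8),.013); blob("black",(365,174,394,202),((V<60)*255).astype(np.uint8),.013)
blob("circR",(372,150,394,170),((V>180)*255).astype(np.uint8),.01); blob("circL",(312,142,333,160),((V>180)*255).astype(np.uint8),.01)
blob("rect",(338,167,360,199),((V>180)*255).astype(np.uint8),.01)
E
python3 m.py; python3 -c "
import cv2;a=cv2.imread('pics/top0.png');l=a[150:255,145:260];r=a[150:255,415:530]
cv2.imwrite('pics/crop.png',cv2.resize(cv2.hconcat([l,r]),None,fx=3.4,fy=3.4,interpolation=cv2.INTER_CUBIC))"
```

```text
holder [169.5 175. ] xy [0.5658 0.3977] long 0.0564 yaw -2.029 r 0.692
block [211.3 172.8] xy [0.5736 0.2931] long 0.0629 yaw -2.539 r 0.644
ring [203.4 220.8] xy [0.4492 0.3092] long 0.0369 yaw -2.654 r 0.545
jar [164.2 219.8] xy [0.4491 0.3973] long 0.0469 yaw -0.769 r 0.6
mount [490.2 216.4] xy [ 0.4622 -0.412 ] long 0.0356 yaw -1.37 r 0.619
objective [443.5 215. ] xy [ 0.4632 -0.2909] long 0.0365 yaw -1.569 r 0.547
box [445.3 178.2] xy [ 0.5577 -0.3022] long 0.053 yaw -0.435 r 0.634
white [319. 178.] xy [0.5599 0.0154] long 0.0568 yaw -3.139 r 0.56
black [379.  187.5] xy [ 0.5355 -0.1371] long 0.0558 yaw -1.571 r 0.553
circR [383.  159.5] xy [ 0.6082 -0.1482] long 0.0441 yaw 3.132 r 0.626
circL [323. 151.] xy [0.6306 0.0055] long 0.0418 yaw -3.139 r 0.631
rect [348.8 182.8] xy [ 0.548  -0.0607] long 0.0727 yaw -0.147 r 0.551
```

View pics/crop.png

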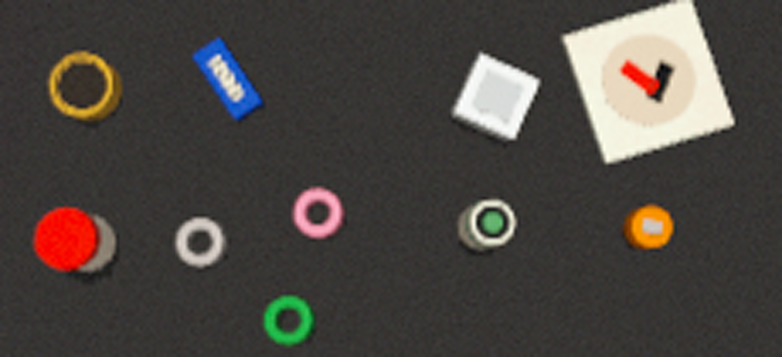

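The crop confirms the choices: the steel ring is the grey one at lower left (next to the pink and green), the holder is the brass cup, and the amber disc shows a metal inset. Now a helper that turns world targets into tool-axis shifts.

```bash
cat > go.py <<'E'
# go.py x y z closing_yaw : shift in tool axes (mm), then turn about tool z
from h import *; import sys
x,y,z,a=map(float,sys.argv[1:5]); o=ctrl.get_obs(); R=Ro.from_rotvec(o["tool_rot"]).as_matrix()
d=R.T@(np.array([x,y,z])-o["tool_pos"])*1000
cur=np.arctan2(R[1,1],R[0,1]); da=(cur-a+np.pi/2)%np.pi-np.pi/2
print("shift",np.round(d,1),"turn z %.3f"%da,"tilt",np.round(R[:2,2],4),"| tcp",np.round(o["tool_pos"],4),"yaw %.3f q1 %.3f q6 %.3f open %.4f grip %.1f t %.1f"%(cur,o["q"][0],o["q"][5],o["opening"],o["grip_force"],o["t"]))
E
python3 go.py 0.566 0.398 0.231 -0.785
```

```text
shift [ 674.9 -776.8    0.8] turn z -0.395 tilt [-0.0005  0.0018] | tcp [ 0.2379 -0.5773  0.2302] yaw -1.180 q1 -1.299 q6 -0.119 open 0.0853 grip 0.0 t 0.1
```

```bash
python3 -m crank '[[26,-30,0,0,0,0,1],[26,-30,0,0,0,0,1],[26,-30,0,0,0,0,1],[26,-30,0,0,0,0,1],[26,-30,0,0,0,0,1],[26,-30,0,0,0,0,1],[26,-30,0,0,0,0,1],[26,-30,0,0,0,0,1],[26,-30,0,0,0,0,1],[26,-30,0,0,0,0,1]]' 40
python3 -m crank '[[26,-30,0,0,0,0,1],[26,-30,0,0,0,0,1],[26,-30,0,0,0,0,1],[26,-30,0,0,0,0,1],[26,-30,0,0,0,0,1],[26,-30,0,0,0,0,1],[26,-30,0,0,0,0,1],[26,-30,0,0,0,0,1],[26,-30,0,0,0,0,1],[26,-30,0,0,0,0,1]]'
python3 -m crank '[[26,-30,0,0,0,0,1],[26,-30,0,0,0,0,1],[26,-30,0,0,0,0,1],[26,-30,0,0,0,0,1],[26,-30,0,0,0,0,1],[26,-30,0,0,0,0,1],[0,0,0,0,0,0.12,1],[0,0,0,0,0,0.12,1],[0,0,0,0,0,0.12,1],[0,0,0,0,0,0.12,1]]'
python3 -m crank '[[0,0,15,0,0,0.12,1],[0,0,15,0,0,0.12,1],[0,0,15,0,0,0.12,1],[0,0,15,0,0,0.12,1],[0,0,15,0,0,0.12,1],[0,0,15,0,0,0.1,1],[0,0,0,0,0,0,1],[0,0,0,0,0,0,1],[0,0,0,0,0,0,1],[0,0,0,0,0,0,1]]'
python3 go.py 0.566 0.398 0.13 0.785
python3 - <<'E'
from h import *
c,im=shot("wrist","w1.png"); print(proj(c,[.566,.398,.024]))
E
```

```text
t: 0.93
tool_pos: [0.3641, -0.1995, 0.2309]
tool_rot: [-3.082, -0.609, -0.0]
contact_force: [1.4, -0.1, -0.5]
opening: 0.0855
grip_force: 0.0
t: 1.77
tool_pos: [0.4902, 0.1772, 0.2308]
tool_rot: [3.081, 0.611, -0.001]
contact_force: [0.6, -0.7, -0.6]
opening: 0.0856
grip_force: 0.0
t: 2.6
tool_pos: [0.5656, 0.4011, 0.23]
tool_rot: [3.137, -0.148, -0.002]
contact_force: [-0.5, -0.6, -1.4]
opening: 0.0855
grip_force: 0.0
t: 3.43
tool_pos: [0.5667, 0.4013, 0.1429]
tool_rot: [-2.899, 1.205, -0.002]
contact_force: [-0.9, -0.4, 0.7]
opening: 0.0857
grip_force: 0.0
shift [ 1.8  2.8 12.9] turn z -0.002 tilt [0.002  0.0012] | tcp [0.5667 0.4013 0.1429] yaw -2.359 q1 0.509 q6 2.868 open 0.0857 grip 0.0 t 3.4
[326.36417839 191.74453674]
```

View pics/w1.png

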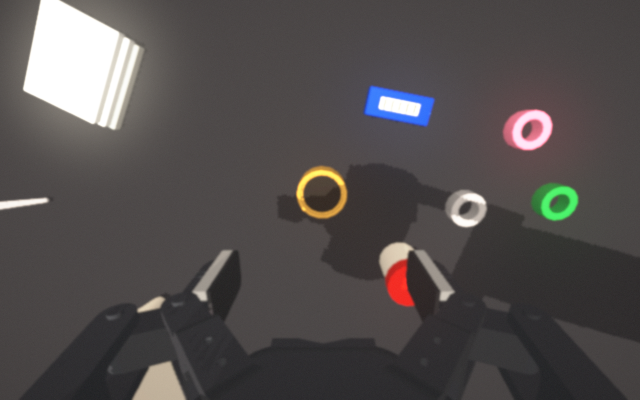

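```bash
cat > fit.py <<'E'
# fit.py file z u0 v0 u1 v1 mode [new] : bounding-ellipse centre of blob in wrist picture -> world
from h import *; import sys
fn,z=sys.argv[1],float(sys.argv[2]); x0,y0,x1,y1=map(int,sys.argv[3:7]); mode=sys.argv[7]
if len(sys.argv)>8: c,_=shot("wrist",fn)
else: c=cam("wrist")
im=cv2.imread("pics/"+fn); H,S,V=cv2.split(cv2.cvtColor(im,cv2.COLOR_BGR2HSV))
k={"sat":(S>110)&(V>70),"br":V>110,"wh":(V>150)&(S<60),"or":(S>110)&(V>70)&(H<30),"blk":V<45,"blue":(S>110)&(V>50)&(H>100)&(H<135)}[mode]
m=np.zeros(k.shape,np.uint8); m[y0:y1,x0:x1]=k[y0:y1,x0:x1]*255
cs,_=cv2.findContours(m,cv2.RETR_EXTERNAL,cv2.CHAIN_APPROX_NONE); k=max(cs,key=cv2.contourArea)
W=np.array([ray(c,*p[0],z) for p in k]); (w,r)=cv2.minEnclosingCircle((W*1000).astype(np.float32)); rc=cv2.minAreaRect((W*1000).astype(np.float32))
print("bbox",cv2.boundingRect(k),"circle",np.round(w,1),"r",round(r,1),"| rect",np.round(rc[0],1),np.round(rc[1],1),"ang",round(rc[2],1))
E
python3 fit.py w1.png 0.024 285 155 360 230 sat
```

```text
bbox (296, 166, 52, 53) circle [568.6 402.2] r 26.3 | rect [568.7 402. ] [48.9 51.5] ang 44.9
```

```bash
python3 -m crank '[[0,0,20,0,0,0,1],[0,0,20,0,0,0,1],[0,0,20,0,0,0,1],[0,0,20,0,0,0,1],[0,0,20,0,0,0,1],[0,0,20,0,0,0,1],[0,0,16,0,0,0,1],[0,0,0,0,0,0,1],[0,0,0,0,0,0,1],[0,0,0,0,0,0,1]]'
python3 -m crank '[[0,0,0,0,0,0,-0.5],[0,0,0,0,0,0,-0.5],[0,0,0,0,0,0,-0.5],[0,0,0,0,0,0,-0.5],[0,0,0,0,0,0,-0.5],[0,0,0,0,0,0,-0.5],[0,0,0,0,0,0,-0.5],[0,0,0,0,0,0,-0.5],[0,0,0,0,0,0,-0.5],[0,0,0,0,0,0,-0.5]]' 60
```

```text
t: 4.32
tool_pos: [0.5671, 0.4014, 0.007]
tool_rot: [-2.898, 1.207, -0.002]
contact_force: [-0.0, 0.8, 1.3]
opening: 0.0851
grip_force: 0.0
t: 5.15
tool_pos: [0.5672, 0.4016, 0.0074]
tool_rot: [-2.898, 1.207, -0.003]
contact_force: [-1.0, 0.7, 5.4]
opening: 0.0457
grip_force: 62.3
```

```bash
python3 -m crank '[[0,0,-5,0,0,0,-0.5],[0,0,-10,0,0,0,-0.5],[0,0,-15,0,0,0,-0.5],[0,0,-20,0,0,0,-0.5],[0,0,-20,0,0,0,-0.5],[0,0,-20,0,0,0,-0.5],[0,0,-20,0,0,0,-0.5],[0,0,-10,0,0,0,-0.5],[0,0,0,0,0,0,-0.5],[0,0,0,0,0,0,-0.5]]'
python3 go.py 0.5355 -0.1371 0.1 -2.36
```

```text
t: 5.98
tool_pos: [0.5661, 0.4009, 0.1259]
tool_rot: [-2.899, 1.208, -0.001]
contact_force: [-0.5, 0.6, -4.3]
opening: 0.0458
grip_force: 62.0
shift [360.3 400.7  25.6] turn z -0.000 tilt [0.0008 0.0005] | tcp [0.5661 0.4009 0.1259] yaw -2.360 q1 0.509 q6 2.869 open 0.0458 grip 62.0 t 6.0
```

```bash
python3 -m crank '[[20,22.3,0,0,0,0,-0.5],[20,22.3,0,0,0,0,-0.5],[20,22.3,0,0,0,0,-0.5],[20,22.3,0,0,0,0,-0.5],[20,22.3,0,0,0,0,-0.5],[20,22.3,0,0,0,0,-0.5],[20,22.3,0,0,0,0,-0.5],[20,22.3,0,0,0,0,-0.5],[20,22.3,0,0,0,0,-0.5],[20,22.3,0,0,0,0,-0.5]]'
python3 -m crank '[[20,22.3,0,0,0,0,-0.5],[20,22.3,0,0,0,0,-0.5],[20,22.3,0,0,0,0,-0.5],[20,22.3,0,0,0,0,-0.5],[20,22.3,0,0,0,0,-0.5],[20,22.3,0,0,0,0,-0.5],[20,22.3,0,0,0,0,-0.5],[20,22.3,0,0,0,0,-0.5],[0,0,0,0,0,0,-0.5],[0,0,0,0,0,0,-0.5]]'
python3 go.py 0.5355 -0.1371 0.06 -2.36
python3 - <<'E'
from h import *
c,im=shot("wrist","w2.png"); 
for p in [[.5355,-.1371,.013],[.6082,-.1482,.01],[.548,-.0607,.01],[.56,.0154,.013]]: print(proj(c,p))
E
```

```text
t: 6.82
tool_pos: [0.5468, 0.1003, 0.123]
tool_rot: [2.899, -1.207, -0.005]
contact_force: [0.2, -0.4, -4.0]
opening: 0.0457
grip_force: 62.4
t: 7.65
tool_pos: [0.5333, -0.1383, 0.1233]
tool_rot: [-2.898, 1.212, 0.006]
contact_force: [0.5, 0.2, -3.8]
opening: 0.0456
grip_force: 62.6
shift [ 0.9 -2.5 63.3] turn z -0.003 tilt [-0.0032  0.0016] | tcp [ 0.5333 -0.1383  0.1233] yaw -2.363 q1 -0.389 q6 1.974 open 0.0456 grip 62.6 t 7.7
[320.4026096  194.95963663]
[269.80772268 129.2308327 ]
[256.94539662 238.67002725]
[198.73884468 280.90877534]
```

View pics/w2.png

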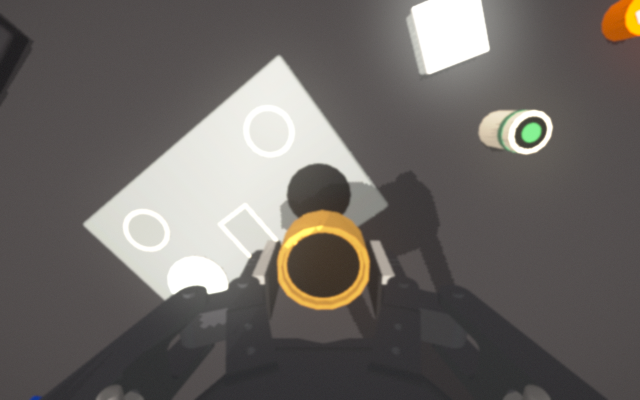

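```bash
python3 fit.py w2.png 0.14 270 195 375 312 or; python3 go.py 0.5355 -0.1375 0.0215 -2.36
```

```text
bbox (277, 209, 94, 101) circle [ 535.7 -139.8] r 28.0 | rect [ 535.8 -139.9] [46.5 55.7] ang 43.3
shift [  1.9  -1.4 101.9] turn z -0.001 tilt [-0.003   0.0018] | tcp [ 0.5334 -0.1373  0.1235] yaw -2.361 q1 -0.387 q6 1.974 open 0.0457 grip 62.6 t 7.7
```

```bash
python3 -m crank '[[1,-1,15,0,0,0,-0.5],[0,0,15,0,0,0,-0.5],[0,0,15,0,0,0,-0.5],[0,0,15,0,0,0,-0.5],[0,0,15,0,0,0,-0.5],[0,0,11,0,0,0,-0.5],[0,0,8,0,0,0,-0.5],[0,0,5,0,0,0,-0.5],[0,0,2,0,0,0,-0.5],[0,0,0,0,0,0,-0.5]]'
python3 go.py 0.5355 -0.1375 0.0204 -2.36
```

```text
t: 8.53
tool_pos: [0.5361, -0.1372, 0.0242]
tool_rot: [-2.9, 1.207, 0.001]
contact_force: [-0.9, -0.4, -4.1]
opening: 0.0455
grip_force: 62.6
shift [-0.2  0.6  3.8] turn z 0.000 tilt [-0.0003  0.0002] | tcp [ 0.5361 -0.1372  0.0242] yaw -2.360 q1 -0.385 q6 1.975 open 0.0455 grip 62.6 t 8.5
```

```bash
python3 -m crank '[[0,0,2,0,0,0,-0.5],[0,0,1.5,0,0,0,-0.5],[0,0,0.5,0,0,0,-0.5],[0,0,0,0,0,0,-0.5],[0,0,0,0,0,0,0.6],[0,0,0,0,0,0,0.6],[0,0,0,0,0,0,0.6],[0,0,0,0,0,0,0.6],[0,0,0,0,0,0,0.6],[0,0,0,0,0,0,0.6]]'
python3 -m crank '[[0,0,0,0,0,0,0.6],[0,0,0,0,0,0,0.6],[0,0,0,0,0,0,0.6],[0,0,-5,0,0,0,0.6],[0,0,-15,0,0,0,0.6],[0,0,-20,0,0,0,0.6],[0,0,-20,0,0,0,0.6],[0,0,-20,0,0,0,0.6],[0,0,-20,0,0,0,0.6],[0,0,0,0,0,0,0.6]]'
python3 fit.py w3.png 0.037 200 60 420 300 or new
python3 go.py 0.4622 -0.412 0.125 1.57
```

```text
t: 9.37
tool_pos: [0.5363, -0.1375, 0.0206]
tool_rot: [-2.9, 1.208, -0.001]
contact_force: [0.6, -0.5, -0.3]
opening: 0.0682
grip_force: 0.0
t: 10.2
tool_pos: [0.539, -0.1386, 0.1258]
tool_rot: [-2.9, 1.208, -0.014]
contact_force: [0.4, -0.1, 1.3]
opening: 0.0683
grip_force: 0.0
bbox (297, 176, 57, 58) circle [ 537.5 -138.4] r 26.0 | rect [ 537.4 -138.6] [48.  51.2] ang 44.8
shift [141.  246.7  -1.3] turn z -0.788 tilt [ 0.0055 -0.0022] | tcp [ 0.538  -0.1382  0.1235] yaw -2.360 q1 -0.385 q6 1.975 open 0.0685 grip 0.0 t 10.2
```

View pics/w3.png

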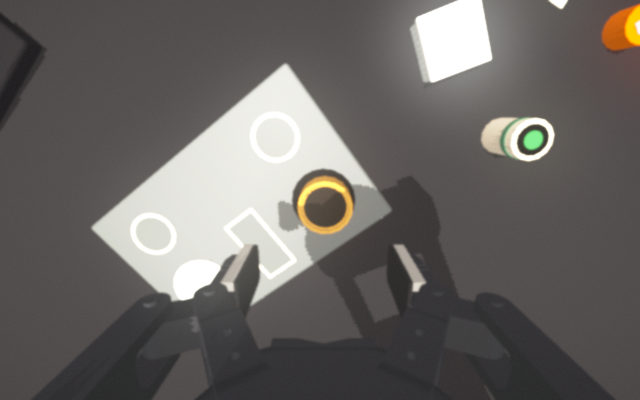

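```bash
python3 -m crank '[[17.6,30.8,0,0,0,0,0.6],[17.6,30.8,0,0,0,0,0.6],[17.6,30.8,0,0,0,0,0.6],[17.6,30.8,0,0,0,0,0.6],[17.6,30.8,0,0,0,0,0.6],[17.6,30.8,0,0,0,0,0.6],[17.6,30.8,0,0,0,0,0.6],[17.6,30.8,0,0,0,0,0.6],[0,0,0,0,0,0,0.6],[0,0,0,0,0,0,0.6]]'
python3 fit.py w4.png 0.02 240 120 400 300 or new
python3 go.py 0.4622 -0.412 0.006 -2.36
```

```text
t: 11.08
tool_pos: [0.459, -0.4118, 0.1186]
tool_rot: [-2.897, 1.212, 0.004]
contact_force: [0.8, 1.1, -0.1]
opening: 0.0684
grip_force: 0.0
bbox (303, 175, 36, 38) circle [ 464.5 -414. ] r 17.3 | rect [ 464.4 -413.9] [31.  33.9] ang 44.6
shift [  3.2  -0.8 112.6] turn z -0.001 tilt [-0.0015  0.0024] | tcp [ 0.4595 -0.4106  0.1186] yaw -2.361 q1 -0.850 q6 1.511 open 0.0686 grip 0.0 t 11.1
```

View pics/w4.png

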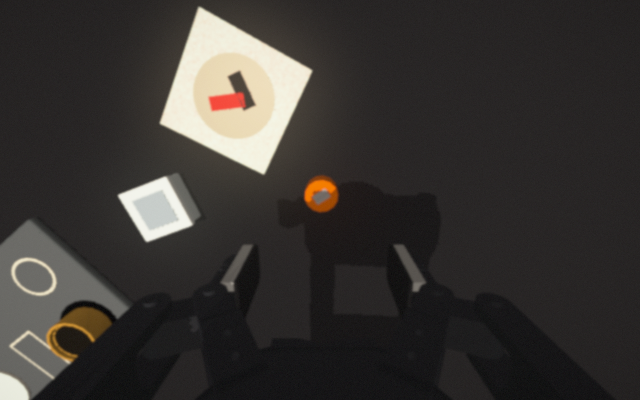

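```bash
python3 -m crank '[[4.5,-1,15,0,0,0,0.6],[0,0,20,0,0,0,0.6],[0,0,20,0,0,0,0.6],[0,0,20,0,0,0,0.6],[0,0,15,0,0,0,0.6],[0,0,10,0,0,0,0.6],[0,0,7,0,0,0,0.6],[0,0,3,0,0,0,0.6],[0,0,0,0,0,0,0.6],[0,0,0,0,0,0,0.6]]'
python3 -m crank '[[0,0,0,0,0,0,-1],[0,0,0,0,0,0,-1],[0,0,0,0,0,0,-1],[0,0,0,0,0,0,-1],[0,0,0,0,0,0,-1],[0,0,0,0,0,0,-1],[0,0,0,0,0,0,-1],[0,0,0,0,0,0,-1],[0,0,0,0,0,0,-1],[0,0,0,0,0,0,-1]]' 30
```

```text
t: 11.97
tool_pos: [0.4648, -0.4137, 0.0111]
tool_rot: [2.9, -1.207, 0.002]
contact_force: [0.0, -0.1, 0.3]
opening: 0.0681
grip_force: 0.0
t: 12.8
tool_pos: [0.4647, -0.414, 0.0113]
tool_rot: [2.9, -1.208, 0.002]
contact_force: [0.1, 1.3, 5.5]
opening: 0.028
grip_force: 29.7
```

```bash
python3 -m crank '[[0,0,-5,0,0,0,-1],[0,0,-10,0,0,0,-1],[0,0,-20,0,0,0,-1],[0,0,-25,0,0,0,-1],[0,0,-25,0,0,0,-1],[0,0,-20,0,0,0,-1],[0,0,-5,0,0,0,-1],[0,0,0,0,0,0,-1],[0,0,0,0,0,0,-1],[0,0,0,0,0,0,-1]]'
python3 go.py 0.5365 -0.138 0.12 -2.36
```

```text
t: 13.63
tool_pos: [0.4633, -0.4124, 0.1181]
tool_rot: [-2.899, 1.207, 0.005]
contact_force: [0.0, 0.2, -0.8]
opening: 0.028
grip_force: 29.6
shift [-143.2 -245.2   -1.4] turn z -0.000 tilt [-0.0024  0.0027] | tcp [ 0.4633 -0.4124  0.1181] yaw -2.360 q1 -0.847 q6 1.513 open 0.0280 grip 29.6 t 13.6
```

```bash
python3 -m crank '[[-17.9,-30.6,0,0,0,0,-1],[-17.9,-30.6,0,0,0,0,-1],[-17.9,-30.6,0,0,0,0,-1],[-17.9,-30.6,0,0,0,0,-1],[-17.9,-30.6,0,0,0,0,-1],[-17.9,-30.6,0,0,0,0,-1],[-17.9,-30.6,0,0,0,0,-1],[-17.9,-30.6,0,0,0,0,-1],[0,0,0,0,0,0,-1],[0,0,0,0,0,0,-1]]'
python3 go.py 0.5365 -0.138 0.0443 -2.36
python3 - <<'E'
from h import *
c,im=shot("wrist","w5.png"); t=ctrl.get_obs()["tool_pos"]; print(proj(c,[.5365,-.138,.037]),proj(c,[*t[:2],t[2]+.009]))
E
```

```text
t: 14.47
tool_pos: [0.5363, -0.1375, 0.1183]
tool_rot: [2.902, -1.203, -0.005]
contact_force: [0.6, -0.6, -1.1]
opening: 0.0279
grip_force: 29.7
shift [ 0.7  0.1 74. ] turn z 0.003 tilt [-0.0033  0.0009] | tcp [ 0.5363 -0.1375  0.1183] yaw -2.357 q1 -0.385 q6 1.972 open 0.0279 grip 29.7 t 14.5
[323.25515467 205.16143202] [324.88504252 259.57604231]
```

View pics/w5.png

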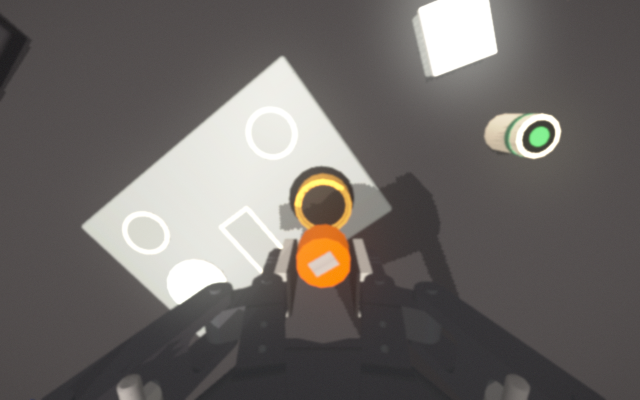

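```bash
python3 -m crank '[[2,0,15,0,0,0,-1],[0,0,15,0,0,0,-1],[0,0,15,0,0,0,-1],[0,0,10,0,0,0,-1],[0,0,8,0,0,0,-1],[0,0,6,0,0,0,-1],[0,0,3,0,0,0,-1],[0,0,0,0,0,0,-1],[0,0,0,0,0,0,-1],[0,0,0,0,0,0,-1]]'
python3 go.py 0.5365 -0.138 0.0443 -2.36
```

```text
t: 15.35
tool_pos: [0.5392, -0.141, 0.0492]
tool_rot: [2.9, -1.208, 0.002]
contact_force: [0.4, -0.1, 0.6]
opening: 0.0281
grip_force: 29.7
shift [-4.  -0.2  4.9] turn z 0.000 tilt [ 0.0014 -0.0006] | tcp [ 0.5392 -0.141   0.0492] yaw -2.360 q1 -0.389 q6 1.971 open 0.0281 grip 29.7 t 15.3
```

```bash
python3 -m crank '[[-2.5,0,0,0,0,0,-1],[0,0,2,0,0,0,-1],[0,0,2,0,0,0,-1],[0,0,0.7,0,0,0,-1],[0,0,0,0,0,0,-1],[0,0,0,0,0,0,-1],[0,0,0,0,0,0,-1],[0,0,0,0,0,0,-1],[0,0,0,0,0,0,-1],[0,0,0,0,0,0,-1]]'
python3 go.py 0.5365 -0.138 0.0443 -2.36
```

```text
t: 16.18
tool_pos: [0.537, -0.1389, 0.0443]
tool_rot: [-2.9, 1.208, -0.0]
contact_force: [-1.3, 0.9, 5.7]
opening: 0.0284
grip_force: 30.2
shift [-1.  -0.3 -0. ] turn z 0.000 tilt [0.0002 0.0001] | tcp [ 0.537  -0.1389  0.0443] yaw -2.360 q1 -0.387 q6 1.972 open 0.0284 grip 30.2 t 16.2
```

```bash
python3 -m crank '[[0,0,0,0,0,0,0.6],[0,0,0,0,0,0,0.6],[0,0,0,0,0,0,0.6],[0,0,0,0,0,0,0.6],[0,0,0,0,0,0,0.6],[0,0,0,0,0,0,0.6],[0,0,-5,0,0,0,0.6],[0,0,-15,0,0,0,0.6],[0,0,-20,0,0,0,0.6],[0,0,-20,0,0,0,0.6]]'
python3 -m crank '[[0,0,-20,0,0,0,0.6],[0,0,-10,0,0,0,0.6],[0,0,0,0,0,0,0.6],[0,0,0,0,0,0,0.6],[0,0,0,0,0,0,0.6],[0,0,0,0,0,0,0.6],[0,0,0,0,0,0,0.6],[0,0,0,0,0,0,0.6],[0,0,0,0,0,0,0.6],[0,0,0,0,0,0,0.6]]'
python3 - <<'E'
from h import *
c,im=shot("wrist","w6.png"); cv2.imwrite("pics/w6c.png",cv2.resize(im[120:300,230:420,::-1],None,fx=3,fy=3,interpolation=cv2.INTER_CUBIC))
print(proj(c,[.5365,-.138,.053])-[230,120],proj(c,[.5365,-.138,.037])-[230,120])
E
python3 go.py 0.4632 -0.2909 0.125 1.57
```

```text
t: 17.02
tool_pos: [0.5363, -0.1388, 0.104]
tool_rot: [2.9, -1.208, -0.002]
contact_force: [0.9, -0.2, 0.2]
opening: 0.0684
grip_force: 0.0
t: 17.85
tool_pos: [0.5366, -0.1389, 0.1332]
tool_rot: [-2.9, 1.208, 0.001]
contact_force: [0.9, 0.0, -0.2]
opening: 0.0682
grip_force: 0.0
[92.45079004 87.25640378] [92.48886728 81.39317897]
shift [ 56.1 159.2   8.4] turn z -0.788 tilt [-0.0003  0.0001] | tcp [ 0.5367 -0.139   0.1334] yaw -2.360 q1 -0.388 q6 1.972 open 0.0686 grip 0.0 t 17.9
```

View pics/w6c.png

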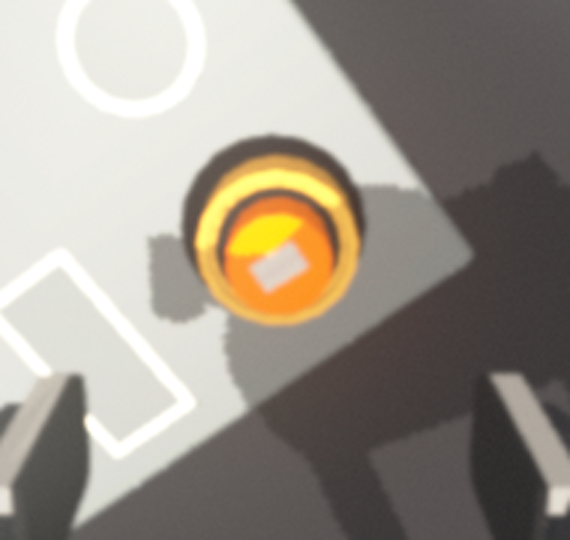

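```bash
python3 -m crank '[[14,39.5,0,0,0,0,0.6],[14,39.5,0,0,0,0,0.6],[14,39.5,0,0,0,0,0.6],[14,39.5,0,0,0,0,0.6],[0,0,0,0,0,-0.106,0.6],[0,0,0,0,0,-0.106,0.6],[0,0,0,0,0,-0.106,0.6],[0,0,0,0,0,-0.106,0.6],[0,0,0,0,0,-0.106,0.6],[0,0,0,0,0,-0.104,0.6]]'
python3 -m crank '[[0,0,0,0,0,0,0.6],[0,0,0,0,0,0,0.6],[0,0,0,0,0,0,0.6],[0,0,0,0,0,0,0.6],[0,0,0,0,0,0,0.6],[0,0,0,0,0,0,0.6],[0,0,0,0,0,0,0.6],[0,0,0,0,0,0,0.6],[0,0,0,0,0,0,0.6],[0,0,0,0,0,0,0.6]]'
python3 fit.py w7.png 0.045 250 120 400 300 br new
python3 go.py 0.4632 -0.2909 0.015 1.416
python3 - <<'E'
from h import *
c=cam("wrist"); print(proj(c,[.4632,-.2909,.045]))
E
```

```text
t: 18.73
tool_pos: [0.4645, -0.2893, 0.1336]
tool_rot: [3.133, -0.236, 0.0]
contact_force: [-0.5, 0.5, -0.2]
opening: 0.0683
grip_force: 0.0
t: 19.57
tool_pos: [0.4645, -0.2892, 0.1336]
tool_rot: [-3.132, 0.244, -0.0]
contact_force: [-0.5, -0.5, 0.1]
opening: 0.0685
grip_force: 0.0
bbox (308, 176, 37, 46) circle [ 468.3 -291.3] r 20.3 | rect [ 468.3 -291.7] [30.8 39.9] ang 81.1
shift [ -1.    1.9 118.6] turn z -0.000 tilt [-0. -0.] | tcp [ 0.4645 -0.2892  0.1336] yaw -1.726 q1 -0.693 q6 1.033 open 0.0681 grip 0.0 t 19.6
[325.98723157 204.77072497]
```

View pics/w7.png

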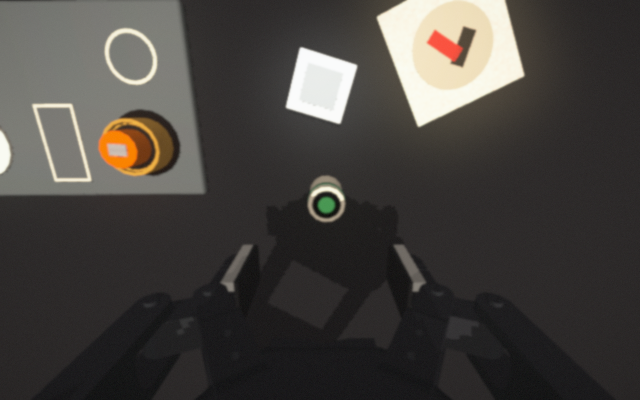

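```bash
python3 -m crank '[[-1,2,15,0,0,0,0.6],[0,0,20,0,0,0,0.6],[0,0,20,0,0,0,0.6],[0,0,20,0,0,0,0.6],[0,0,18,0,0,0,0.6],[0,0,12,0,0,0,0.6],[0,0,8,0,0,0,0.6],[0,0,3,0,0,0,0.6],[0,0,0,0,0,0,0.6],[0,0,0,0,0,0,0.6]]'
python3 -m crank '[[0,0,0,0,0,0,-1],[0,0,0,0,0,0,-1],[0,0,0,0,0,0,-1],[0,0,0,0,0,0,-1],[0,0,0,0,0,0,-1],[0,0,0,0,0,0,-1],[0,0,0,0,0,0,-1],[0,0,0,0,0,0,-1],[0,0,0,0,0,0,-1],[0,0,0,0,0,0,-1]]' 40
python3 go.py 0.4632 -0.2909 0.015 1.416
python3 -m crank '[[0,0,-5,0,0,0,-1],[0,0,-10,0,0,0,-1],[0,0,-20,0,0,0,-1],[0,0,-25,0,0,0,-1],[0,0,-25,0,0,0,-1],[0,0,-25,0,0,0,-1],[0,0,-10,0,0,0,-1],[0,0,0,0,0,0,-1],[0,0,0,0,0,0,-1],[0,0,0,0,0,0,-1]]'
python3 go.py 0.6082 -0.1482 0.14 1.416
```

```text
t: 20.45
tool_pos: [0.4638, -0.2915, 0.0185]
tool_rot: [3.131, -0.243, 0.002]
contact_force: [0.0, -0.7, 0.5]
opening: 0.0682
grip_force: 0.0
t: 21.28
tool_pos: [0.4639, -0.2916, 0.0187]
tool_rot: [3.131, -0.243, 0.002]
contact_force: [-0.7, -0.1, 5.9]
opening: 0.0309
grip_force: 40.0
shift [-0.8 -0.6  3.7] turn z -0.000 tilt [ 0.0013 -0.0011] | tcp [ 0.4639 -0.2916  0.0187] yaw -1.726 q1 -0.697 q6 1.029 open 0.0309 grip 40.0 t 21.3
t: 22.12
tool_pos: [0.4621, -0.2901, 0.1355]
tool_rot: [-3.13, 0.243, 0.004]
contact_force: [-0.4, 0.1, -1.3]
opening: 0.031
grip_force: 39.7
shift [ 122.4 -162.8   -4.6] turn z -0.000 tilt [-0.0027  0.0022] | tcp [ 0.4621 -0.2901  0.1355] yaw -1.726 q1 -0.697 q6 1.029 open 0.0310 grip 39.7 t 22.1
```

```bash
python3 -m crank '[[20.3,-27.1,0,0,0,0,-1],[20.3,-27.1,0,0,0,0,-1],[20.3,-27.1,0,0,0,0,-1],[20.3,-27.1,0,0,0,0,-1],[20.3,-27.1,0,0,0,0,-1],[20.3,-27.1,0,0,0,0,-1],[0,0,0,0,0,0,-1],[0,0,0,0,0,0,-1],[0,0,0,0,0,0,-1],[0,0,0,0,0,0,-1]]'
python3 go.py 0.6075 -0.1484 0.0287 1.416
```

```text
t: 22.95
tool_pos: [0.6074, -0.1496, 0.136]
tool_rot: [-3.132, 0.245, 0.004]
contact_force: [0.3, 0.3, -1.9]
opening: 0.0306
grip_force: 40.0
shift [  0.2  -1.2 107.3] turn z -0.001 tilt [-0.0026  0.0007] | tcp [ 0.6074 -0.1496  0.136 ] yaw -1.727 q1 -0.360 q6 1.367 open 0.0306 grip 40.0 t 22.9
```

```bash
python3 -m crank '[[0,-1,15,0,0,0,-1],[0,0,20,0,0,0,-1],[0,0,20,0,0,0,-1],[0,0,18,0,0,0,-1],[0,0,15,0,0,0,-1],[0,0,9,0,0,0,-1],[0,0,5,0,0,0,-1],[0,0,0,0,0,0,-1],[0,0,0,0,0,0,-1],[0,0,0,0,0,0,-1]]'
python3 go.py 0.6075 -0.1484 0.0287 1.416
```

```text
t: 23.78
tool_pos: [0.6098, -0.1486, 0.037]
tool_rot: [3.131, -0.244, 0.004]
contact_force: [-0.4, 0.9, -0.1]
opening: 0.0307
grip_force: 40.0
shift [-2.3  0.1  8.3] turn z -0.001 tilt [ 0.0022 -0.0008] | tcp [ 0.6098 -0.1486  0.037 ] yaw -1.726 q1 -0.358 q6 1.369 open 0.0307 grip 40.0 t 23.8
```

```bash
python3 -m crank '[[-2,0,3,0,0,0,-1],[0,0,3,0,0,0,-1],[0,0,1.5,0,0,0,-1],[0,0,0.7,0,0,0,-1],[0,0,0,0,0,0,-1],[0,0,0,0,0,0,-1],[0,0,0,0,0,0,-1],[0,0,0,0,0,0,-1],[0,0,0,0,0,0,-1],[0,0,0,0,0,0,-1]]'
python3 go.py 0.6075 -0.1484 0.0287 1.416
```

```text
t: 24.62
tool_pos: [0.607, -0.1479, 0.0287]
tool_rot: [3.132, -0.243, -0.0]
contact_force: [-2.7, 1.4, 5.1]
opening: 0.0306
grip_force: 40.8
shift [0.5 0.4 0. ] turn z -0.000 tilt [-0.0002 -0.    ] | tcp [ 0.607  -0.1479  0.0287] yaw -1.726 q1 -0.358 q6 1.368 open 0.0306 grip 40.8 t 24.6
```

```bash
python3 -m crank '[[0,0,0,0,0,0,0.5],[0,0,0,0,0,0,0.5],[0,0,0,0,0,0,0.5],[0,0,0,0,0,0,0.5],[0,0,0,0,0,0,0.5],[0,0,-5,0,0,0,0.5],[0,0,-15,0,0,0,0.5],[0,0,-25,0,0,0,0.5],[0,0,-30,0,0,0,0.5],[0,0,-30,0,0,0,0.5]]'
python3 go.py 0.57 0.293 0.14 -0.968
```

```text
t: 25.45
tool_pos: [0.6066, -0.1478, 0.1344]
tool_rot: [-3.132, 0.244, 0.0]
contact_force: [1.3, 0.2, 0.7]
opening: 0.0643
grip_force: 0.0
shift [-104.3 -429.8   -5.5] turn z -0.758 tilt [-0.0001  0.0001] | tcp [ 0.6066 -0.1478  0.1344] yaw -1.726 q1 -0.358 q6 1.368 open 0.0643 grip 0.0 t 25.4
```

```bash
python3 -m crank '[[-8.7,-35.8,0,0,0,0,0.5],[-8.7,-35.8,0,0,0,0,0.5],[-8.7,-35.8,0,0,0,0,0.5],[-8.7,-35.8,0,0,0,0,0.5],[-8.7,-35.8,0,0,0,0,0.5],[-8.7,-35.8,0,0,0,0,0.5],[-8.7,-35.8,0,0,0,0,0.5],[-8.7,-35.8,0,0,0,0,0.5],[-8.7,-35.8,0,0,0,0,0.5],[-8.7,-35.8,0,0,0,0,0.5]]'
python3 -m crank '[[-8.7,-35.8,0,0,0,0,0.5],[-8.7,-35.8,0,0,0,0,0.5],[0,0,0,0,0,-0.108,0.5],[0,0,0,0,0,-0.108,0.5],[0,0,0,0,0,-0.108,0.5],[0,0,0,0,0,-0.108,0.5],[0,0,0,0,0,-0.108,0.5],[0,0,0,0,0,-0.108,0.5],[0,0,0,0,0,-0.108,0.5],[0,0,0,0,0,0,0.5]]'
python3 -m crank '[[0,0,0,0,0,0,0.1],[0,0,0,0,0,0,0.1],[0,0,0,0,0,0,0.1],[0,0,0,0,0,0,0.1],[0,0,0,0,0,0,0.1],[0,0,0,0,0,0,0.1],[0,0,0,0,0,0,0.1],[0,0,0,0,0,0,0.1],[0,0,0,0,0,0,0.1],[0,0,0,0,0,0,0.1]]'
python3 fit.py w8.png 0.012 200 80 440 300 blue new
python3 go.py 0.5736 0.2931 0.005 -0.968
python3 - <<'E'
from h import *
print(proj(cam("wrist"),[.5736,.2931,.012]))
E
```

```text
t: 26.28
tool_pos: [0.5763, 0.2212, 0.1343]
tool_rot: [-3.131, 0.243, -0.003]
contact_force: [1.3, 1.2, 0.1]
opening: 0.0638
grip_force: 0.0
t: 27.12
tool_pos: [0.5705, 0.2929, 0.1341]
tool_rot: [-3.0, -0.932, -0.003]
contact_force: [0.9, 0.3, 0.2]
opening: 0.0639
grip_force: 0.0
t: 27.95
tool_pos: [0.5701, 0.2927, 0.1324]
tool_rot: [3.001, 0.929, -0.0]
contact_force: [0.6, 0.1, -0.3]
opening: 0.0472
grip_force: 0.0
bbox (309, 156, 29, 63) circle [574.6 296.7] r 32.4 | rect [574.7 296.6] [61.3 26.3] ang 35.0
shift [  3.1   1.6 127.4] turn z -0.002 tilt [-0.0001 -0.0001] | tcp [0.5701 0.2927 0.1324] yaw -0.970 q1 0.358 q6 1.328 open 0.0470 grip 0.0 t 28.0
[325.65708764 190.93557513]
```

View pics/w8.png

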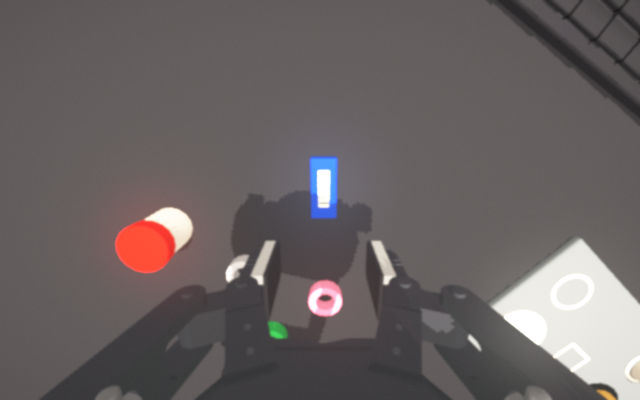

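```bash
python3 -m crank '[[5,0,15,0,0,0,0.1],[0,0,20,0,0,0,0.1],[0,0,25,0,0,0,0.1],[0,0,25,0,0,0,0.1],[0,0,18,0,0,0,0.1],[0,0,12,0,0,0,0.1],[0,0,7,0,0,0,0.1],[0,0,3,0,0,0,0.1],[0,0,0,0,0,0,0.1],[0,0,0,0,0,0,0.1]]'
python3 go.py 0.5745 0.2955 0.004 -0.968
```

```text
t: 28.83
tool_pos: [0.5752, 0.2959, 0.0087]
tool_rot: [-3.001, -0.93, -0.003]
contact_force: [-0.3, -0.4, 0.4]
opening: 0.0468
grip_force: 0.0
shift [-0.8 -0.1  4.7] turn z -0.002 tilt [0.0019 0.0007] | tcp [0.5752 0.2959 0.0087] yaw -0.970 q1 0.360 q6 1.330 open 0.0468 grip 0.0 t 28.8
```

```bash
python3 -m crank '[[0,0,3,0,0,0,0.1],[0,0,2,0,0,0,0.1],[0,0,0,0,0,0,0.1],[0,0,0,0,0,0,-1],[0,0,0,0,0,0,-1],[0,0,0,0,0,0,-1],[0,0,0,0,0,0,-1],[0,0,0,0,0,0,-1],[0,0,0,0,0,0,-1],[0,0,0,0,0,0,-1]]' 40
python3 go.py 0.5745 0.2955 0.004 -0.968
python3 -m crank '[[0,0,-5,0,0,0,-1],[0,0,-10,0,0,0,-1],[0,0,-20,0,0,0,-1],[0,0,-25,0,0,0,-1],[0,0,-25,0,0,0,-1],[0,0,-25,0,0,0,-1],[0,0,-10,0,0,0,-1],[0,0,0,0,0,0,-1],[0,0,0,0,0,0,-1],[0,0,0,0,0,0,-1]]'
python3 go.py 0.5477 -0.0608 0.122 1.416
```

```text
t: 29.67
tool_pos: [0.5746, 0.2956, 0.0028]
tool_rot: [-3.001, -0.93, -0.001]
contact_force: [-0.7, 0.1, 2.7]
opening: 0.0234
grip_force: 40.7
shift [-0.1  0.1 -1.2] turn z -0.002 tilt [0.0006 0.0003] | tcp [0.5746 0.2956 0.0028] yaw -0.970 q1 0.360 q6 1.330 open 0.0234 grip 40.7 t 29.7
t: 30.5
tool_pos: [0.573, 0.2951, 0.1203]
tool_rot: [3.001, 0.93, -0.005]
contact_force: [0.6, 0.1, -1.3]
opening: 0.0237
grip_force: 40.4
shift [-222.1  279.2   -1.2] turn z 0.756 tilt [-0.0031 -0.0011] | tcp [0.573  0.2951 0.1203] yaw -0.970 q1 0.360 q6 1.330 open 0.0237 grip 40.4 t 30.5
```

```bash
python3 -m crank '[[-22.2,27.9,0,0,0,0,-1],[-22.2,27.9,0,0,0,0,-1],[-22.2,27.9,0,0,0,0,-1],[-22.2,27.9,0,0,0,0,-1],[-22.2,27.9,0,0,0,0,-1],[-22.2,27.9,0,0,0,0,-1],[-22.2,27.9,0,0,0,0,-1],[-22.2,27.9,0,0,0,0,-1],[-22.2,27.9,0,0,0,0,-1],[-22.2,27.9,0,0,0,0,-1]]'
python3 -m crank '[[0,0,0,0,0,0.108,-1],[0,0,0,0,0,0.108,-1],[0,0,0,0,0,0.108,-1],[0,0,0,0,0,0.108,-1],[0,0,0,0,0,0.108,-1],[0,0,0,0,0,0.108,-1],[0,0,0,0,0,0.108,-1],[0,0,0,0,0,0,-1],[0,0,0,0,0,0,-1],[0,0,0,0,0,0,-1]]'
python3 go.py 0.5477 -0.0608 0.0128 1.416
python3 - <<'E'
from h import *
c,im=shot("wrist","w9.png"); print(proj(c,[.5477,-.0608,.01]))
E
```

```text
t: 31.33
tool_pos: [0.5469, -0.0614, 0.1199]
tool_rot: [-2.999, -0.929, 0.005]
contact_force: [-0.2, -0.0, -0.4]
opening: 0.0239
grip_force: 40.4
t: 32.17
tool_pos: [0.5481, -0.0599, 0.1211]
tool_rot: [-3.132, 0.24, 0.003]
contact_force: [-0.1, 0.4, -0.4]
opening: 0.0238
grip_force: 40.4
shift [ -0.    0.9 108.3] turn z 0.002 tilt [-0.0022  0.0006] | tcp [ 0.5481 -0.0599  0.1211] yaw -1.724 q1 -0.244 q6 1.480 open 0.0238 grip 40.4 t 32.2
[324.73013395 196.17414949]
```

View pics/w9.png

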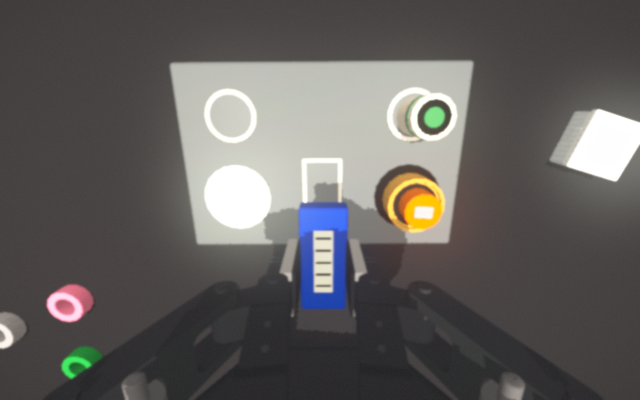

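```bash
python3 -m crank '[[0,1,15,0,0,0,-1],[0,0,20,0,0,0,-1],[0,0,20,0,0,0,-1],[0,0,18,0,0,0,-1],[0,0,15,0,0,0,-1],[0,0,10,0,0,0,-1],[0,0,5,0,0,0,-1],[0,0,1,0,0,0,-1],[0,0,0,0,0,0,-1],[0,0,0,0,0,0,-1]]'
python3 go.py 0.5477 -0.0608 0.0128 1.416
python3 - <<'E'
from h import *
c,im=shot("wrist","w10.png")
E
python3 fit.py w10.png 0.026 200 60 440 340 blue
```

```text
t: 33.05
tool_pos: [0.5496, -0.0613, 0.0195]
tool_rot: [3.132, -0.243, 0.003]
contact_force: [0.1, -0.4, -0.9]
opening: 0.0236
grip_force: 40.4
shift [-2.  -0.2  6.7] turn z -0.000 tilt [ 0.0019 -0.0005] | tcp [ 0.5496 -0.0613  0.0195] yaw -1.726 q1 -0.246 q6 1.480 open 0.0236 grip 40.4 t 33.0
bbox (299, 203, 49, 106) circle [549.6 -60.7] r 33.0 | rect [549.7 -60.7] [25.4 62.4] ang 81.1
```

```bash
python3 -m crank '[[-2,0,3,0,0,0,-1],[0,0,2.5,0,0,0,-1],[0,0,1,0,0,0,-1],[0,0,0,0,0,0,-1],[0,0,0,0,0,0,-1],[0,0,0,0,0,0,0],[0,0,0,0,0,0,0],[0,0,0,0,0,0,0],[0,0,0,0,0,0,0],[0,0,0,0,0,0,0]]'
python3 -m crank '[[0,0,0,0,0,0,0],[0,0,-5,0,0,0,0],[0,0,-15,0,0,0,0],[0,0,-25,0,0,0,0],[0,0,-30,0,0,0,0],[0,0,-30,0,0,0,0],[0,0,-10,0,0,0,0],[0,0,0,0,0,0,0],[0,0,0,0,0,0,0],[0,0,0,0,0,0,0]]'
python3 fit.py w11.png 0.022 200 60 440 300 blue new
python3 go.py 0.4492 0.3092 0.128 -0.3
```

```text
t: 33.93
tool_pos: [0.5466, -0.0608, 0.0118]
tool_rot: [-3.132, 0.244, 0.0]
contact_force: [-0.1, 0.2, -0.3]
opening: 0.0427
grip_force: 0.0
t: 34.77
tool_pos: [0.5454, -0.0605, 0.1248]
tool_rot: [-3.132, 0.244, 0.005]
contact_force: [-1.0, 0.3, 0.4]
opening: 0.0425
grip_force: 0.0
bbox (310, 164, 27, 64) circle [547.5 -60.1] r 31.0 | rect [547.3 -59.9] [23.1 59.1] ang 80.5
shift [-152.  -350.4   -2.8] turn z -1.426 tilt [-0.004  0.001] | tcp [ 0.5452 -0.0605  0.1245] yaw -1.726 q1 -0.246 q6 1.480 open 0.0424 grip 0.0 t 34.8
```

```bash
python3 -m crank '[[-15.2,-35,0,0,0,0,0.4],[-15.2,-35,0,0,0,0,0.4],[-15.2,-35,0,0,0,0,0.4],[-15.2,-35,0,0,0,0,0.4],[-15.2,-35,0,0,0,0,0.4],[-15.2,-35,0,0,0,0,0.4],[-15.2,-35,0,0,0,0,0.4],[-15.2,-35,0,0,0,0,0.4],[-15.2,-35,0,0,0,0,0.4],[-15.2,-35,0,0,0,0,0.4]]'
python3 -m crank '[[0,0,0,0,0,-0.119,0.4],[0,0,0,0,0,-0.119,0.4],[0,0,0,0,0,-0.119,0.4],[0,0,0,0,0,-0.119,0.4],[0,0,0,0,0,-0.119,0.4],[0,0,0,0,0,-0.119,0.4],[0,0,0,0,0,-0.119,0.4],[0,0,0,0,0,-0.119,0.4],[0,0,0,0,0,-0.119,0.4],[0,0,0,0,0,-0.119,0.4]]'
python3 -m crank '[[0,0,0,0,0,-0.119,0.4],[0,0,0,0,0,-0.119,0.4],[0,0,0,0,0,0,0.4],[0,0,0,0,0,0,0.4],[0,0,0,0,0,0,0.4],[0,0,0,0,0,0,0.4],[0,0,0,0,0,0,0.4],[0,0,0,0,0,0,0.4],[0,0,0,0,0,0,0.4],[0,0,0,0,0,0,0.4]]'
python3 fit.py w12.png 0.016 280 145 370 240 br new
python3 go.py 0.4492 0.3092 0.006 -0.3
python3 - <<'E'
from h import *
print(proj(cam("wrist"),[.4492,.3092,.016]))
E
```

```text
t: 35.65
tool_pos: [0.4486, 0.3097, 0.1247]
tool_rot: [3.13, -0.243, -0.005]
contact_force: [1.0, 0.0, 0.0]
opening: 0.0598
grip_force: 0.0
t: 36.48
tool_pos: [0.4494, 0.3079, 0.1244]
tool_rot: [-2.726, -1.562, 0.006]
contact_force: [0.3, -0.4, -0.5]
opening: 0.0597
grip_force: 0.0
t: 37.32
tool_pos: [0.4506, 0.3085, 0.127]
tool_rot: [-2.527, -1.867, -0.0]
contact_force: [-0.1, -0.0, -0.7]
opening: 0.06
grip_force: 0.0
bbox (280, 145, 90, 95) circle [454.2 310.6] r 61.2 | rect [453.6 310.7] [90.4 83.9] ang 72.8
shift [  0.2  -1.6 121. ] turn z 0.002 tilt [0.0001 0.0001] | tcp [0.4506 0.3085 0.127 ] yaw -0.298 q1 0.464 q6 0.762 open 0.0599 grip 0.0 t 37.4
[322.04656715 197.2627194 ]
```

View pics/w12.png

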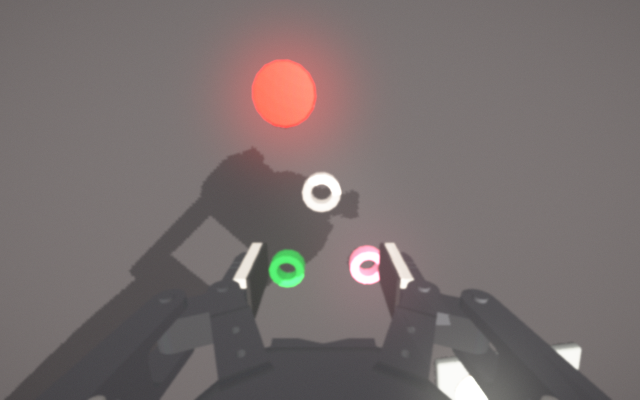

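```bash
python3 -m crank '[[3,-1.5,15,0,0,0,0.4],[0,0,20,0,0,0,0.4],[0,0,20,0,0,0,0.4],[0,0,20,0,0,0,0.4],[0,0,18,0,0,0,0.4],[0,0,13,0,0,0,0.4],[0,0,8,0,0,0,0.4],[0,0,6,0,0,0,0.4],[0,0,2,0,0,0,0.4],[0,0,0,0,0,0,0.4]]'
python3 -m crank '[[0,0,0,0,0,0,-1],[0,0,0,0,0,0,-1],[0,0,0,0,0,0,-1],[0,0,0,0,0,0,-1],[0,0,0,0,0,0,-1],[0,0,0,0,0,0,-1],[0,0,0,0,0,0,-1],[0,0,0,0,0,0,-1],[0,0,0,0,0,0,-1],[0,0,0,0,0,0,-1]]' 40
python3 -m crank '[[0,0,-5,0,0,0,-1],[0,0,-10,0,0,0,-1],[0,0,-20,0,0,0,-1],[0,0,-25,0,0,0,-1],[0,0,-25,0,0,0,-1],[0,0,-25,0,0,0,-1],[0,0,-10,0,0,0,-1],[0,0,0,0,0,0,-1],[0,0,0,0,0,0,-1],[0,0,0,0,0,0,-1]]'
python3 go.py 0.56 0.0162 0.13 -0.3
```

```text
t: 38.2
tool_pos: [0.4503, 0.3119, 0.0051]
tool_rot: [2.527, 1.867, 0.0]
contact_force: [-0.2, 1.2, -0.2]
opening: 0.0597
grip_force: 0.0
t: 39.03
tool_pos: [0.4512, 0.3124, 0.0063]
tool_rot: [2.526, 1.867, 0.004]
contact_force: [0.1, -0.4, 6.4]
opening: 0.033
grip_force: 40.4
t: 39.87
tool_pos: [0.4489, 0.3112, 0.1229]
tool_rot: [-2.526, -1.867, 0.005]
contact_force: [-1.2, -0.1, -0.9]
opening: 0.0331
grip_force: 39.9
shift [-249.4  192.8   -7. ] turn z 0.002 tilt [-0.003  -0.0015] | tcp [0.4489 0.3112 0.1229] yaw -0.298 q1 0.470 q6 0.768 open 0.0331 grip 39.9 t 39.9
```

```bash
python3 -m crank '[[-24.9,19.3,0,0,0,0,-1],[-24.9,19.3,0,0,0,0,-1],[-24.9,19.3,0,0,0,0,-1],[-24.9,19.3,0,0,0,0,-1],[-24.9,19.3,0,0,0,0,-1],[-24.9,19.3,0,0,0,0,-1],[-24.9,19.3,0,0,0,0,-1],[-24.9,19.3,0,0,0,0,-1],[-24.9,19.3,0,0,0,0,-1],[-24.9,19.3,0,0,0,0,-1]]'
python3 -m crank '[[0,0,0,0,0,0,-1],[0,0,0,0,0,0,-1],[0,0,0,0,0,0,-1],[0,0,0,0,0,0,-1],[0,0,0,0,0,0,-1],[0,0,0,0,0,0,-1],[0,0,0,0,0,0,-1],[0,0,0,0,0,0,-1],[0,0,0,0,0,0,-1],[0,0,0,0,0,0,-1]]'
python3 go.py 0.56 0.0162 0.0193 -0.3
python3 - <<'E'
from h import *
c,im=shot("wrist","w13.png"); t=ctrl.get_obs()["tool_pos"]; print(proj(c,[.56,.0162,.013]),proj(c,[*t[:2],t[2]+.01]))
E
```

```text
t: 40.7
tool_pos: [0.5603, 0.0157, 0.1222]
tool_rot: [-2.524, -1.865, 0.005]
contact_force: [-0.4, 0.1, -1.2]
opening: 0.033
grip_force: 39.9
t: 41.53
tool_pos: [0.5615, 0.0173, 0.125]
tool_rot: [2.526, 1.867, 0.0]
contact_force: [0.3, -0.4, -1.8]
opening: 0.0331
grip_force: 40.0
shift [ -1.5  -1.1 105.7] turn z 0.002 tilt [ 0.0002 -0.    ] | tcp [0.5615 0.0173 0.125 ] yaw -0.298 q1 -0.102 q6 0.196 open 0.0331 grip 40.0 t 41.5
[322.52240894 198.65029986] [324.51766714 264.24331995]
```

View pics/w13.png

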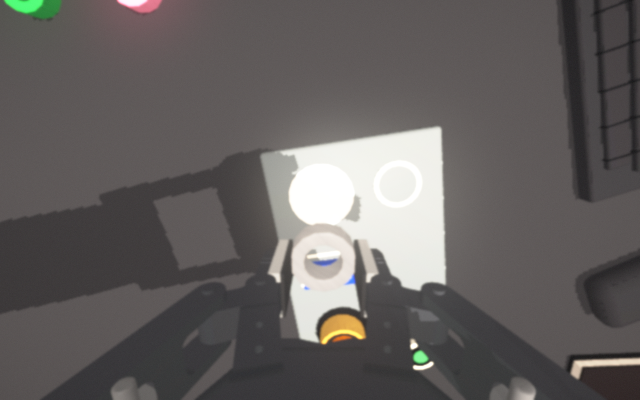

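```bash
python3 -m crank '[[-2,-1,15,0,0,0,-1],[0,0,20,0,0,0,-1],[0,0,20,0,0,0,-1],[0,0,18,0,0,0,-1],[0,0,15,0,0,0,-1],[0,0,9,0,0,0,-1],[0,0,3,0,0,0,-1],[0,0,0,0,0,0,-1],[0,0,0,0,0,0,-1],[0,0,0,0,0,0,-1]]'
python3 go.py 0.56 0.0162 0.0193 -0.3
```

```text
t: 42.42
tool_pos: [0.561, 0.0154, 0.0263]
tool_rot: [2.525, 1.866, 0.003]
contact_force: [0.6, -0.3, -1.0]
opening: 0.0332
grip_force: 40.0
shift [ 0.5 -1.2  7. ] turn z 0.002 tilt [ 0.0024 -0.0003] | tcp [0.561  0.0154 0.0263] yaw -0.298 q1 -0.105 q6 0.193 open 0.0332 grip 40.0 t 42.4
```

```bash
python3 -m crank '[[0,-1,3,0,0,0,-1],[0,0,2.5,0,0,0,-1],[0,0,1.5,0,0,0,-1],[0,0,0,0,0,0,-1],[0,0,0,0,0,0,-1],[0,0,0,0,0,0,0.3],[0,0,0,0,0,0,0.3],[0,0,0,0,0,0,0.3],[0,0,0,0,0,0,0.3],[0,0,0,0,0,0,0.3]]'
python3 -m crank '[[0,0,0,0,0,0,0.3],[0,0,-5,0,0,0,0.3],[0,0,-15,0,0,0,0.3],[0,0,-25,0,0,0,0.3],[0,0,-30,0,0,0,0.3],[0,0,-30,0,0,0,0.3],[0,0,-30,0,0,0,0.3],[0,0,-30,0,0,0,0.3],[0,0,-30,0,0,0,0.3],[0,0,-20,0,0,0,0.3]]'
python3 -m crank '[[-15,15,-10,0,0,0,0.3],[-15,15,-10,0,0,0,0.3],[-15,15,-10,0,0,0,0.3],[0,0,0,0,0,0,0.3],[0,0,0,0,0,0,0.3],[0,0,0,0,0,0,0.3],[0,0,0,0,0,0,0.3],[0,0,0,0,0,0,0.3],[0,0,0,0,0,0,0.3],[0,0,0,0,0,0,0.3]]'
python3 - <<'E'
from h import *
c,im=shot("wrist","w14.png")
E
```

```text
t: 43.25
tool_pos: [0.5588, 0.0158, 0.0177]
tool_rot: [-2.526, -1.867, 0.0]
contact_force: [-0.7, -0.0, 0.3]
opening: 0.0552
grip_force: 0.0
t: 44.08
tool_pos: [0.5599, 0.0157, 0.2371]
tool_rot: [2.524, 1.865, 0.005]
contact_force: [0.8, -0.8, 0.3]
opening: 0.0552
grip_force: 0.0
t: 44.92
tool_pos: [0.5885, -0.0399, 0.2625]
tool_rot: [-2.526, -1.868, 0.001]
contact_force: [-0.5, -0.3, 1.0]
opening: 0.0556
grip_force: 0.0
```

View pics/w14.png

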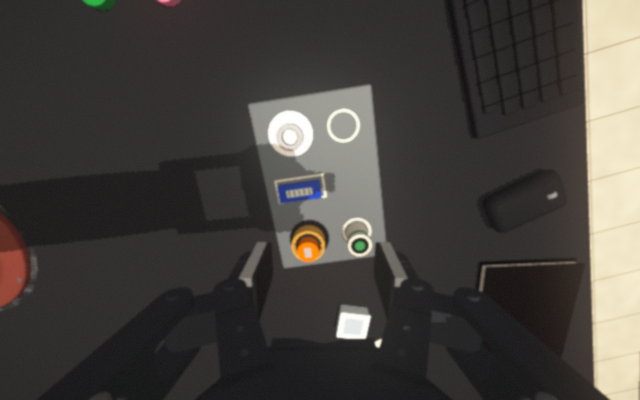

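```bash
python3 - <<'E'
from h import *
c=cam("wrist"); im=cv2.imread("pics/w14.png"); V=im.max(2)
for n,X in {"white":[.5597,.0163,.013],"ringtop":[.5597,.0163,.029],"objtop":[.6071,-.1486,.055],"circL":[.6308,.005,.01],"block":[.5477,-.0608,.022],"holdertop":[.536,-.1378,.037]}.items(): print(n,np.round(proj(c,X),1))
cv2.imwrite("pics/w14c.png",cv2.resize(im[75:275,240:400],None,fx=3,fy=3,interpolation=cv2.INTER_CUBIC))
E
```

```text
white [290.8 135.7]
ringtop [289.5 136.6]
objtop [360.1 246.3]
circL [343.6 127.8]
block [299.9 192.6]
holdertop [308.4 247.4]
```

View pics/w14c.png

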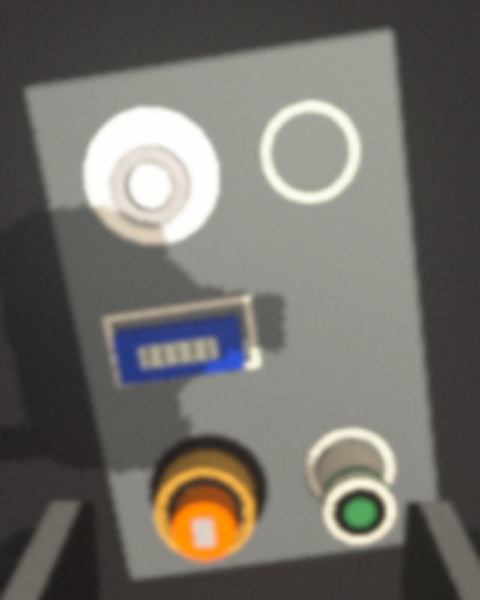

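The picture shows the ring on the white insert about 3 mm off centre. The block is inside the rectangle, the holder with the mount is on the black insert, and the objective stands on its circle. All are within tolerance, so I'm handing in.

```bash
python3 -c "
from station import ctrl; print(ctrl.finish_job())"
```

```text
the job is handed in; nothing more can be done
None
```

I placed all five items and handed the job in at about 45 s. The hand-in gave no verdict, but in the last wrist picture everything stood upright and within tolerance, with the ring about 3 mm off centre.

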